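# Pack the painting-class crate: steel weight below, pink stamp on top

## Robot

A 7-joint arm with a two-finger parallel gripper is mounted at the origin on the work surface. World frame = base frame: x ahead of the robot, y to its left, z up, the work surface at z = 0. Lengths are in mm, angles in rad, forces in N, time in s.
With the tool pointing down it reaches from about 425 to 875 mm from the base axis. Payload 4.7 kg.
Tool frame: the origin (TCP) lies at the very end of the fingers, on their centre line; the grasp point (between the pads) lies 19 mm behind it (arm.pinch_z is the distance from the TCP to the grasp point, in mm); z points along the fingers, y is the line along which they close (so a half turn about z gives the same grasp; the last joint's range is limited). The gripper opens to 85 mm and grips with 20 to 120 N. Pads are 22 mm wide; open, the fingers measure 114 mm over their backs; the gripper's body (76 mm by 85 mm) begins 54 mm behind the grasp point. The pads swing forward as they close: fully open they stand 13 mm farther back than shut.
Start: joints at [-1.29, 0.321, -0.07, 1.45, 0.023, 1.371, -0.057], TCP at [171.396, 627.015, 231.349] pointing down, gripper open.
Joint ranges: [-2.86, 2.86], [-0.3, 2.09], [-1.38, 1.24], [0.06, 2.45], [-1.56, 4.7], [0.09, 2.05], [-2.69, 2.69]. Speed limits (rad/s): [2.57, 2.57, 3.14, 3.14, 3.14, 3.14, 3.14].

## Interface

Orientations are given as a rotation vector (axis times angle).
In Python, from cell import readout, optics, arm gives the robot as it stands. The module is installed in compiled form; this text tells all that it offers.
- The arm moves only by the tool apply_moves, never from a script. Its argument "commands" is a list of rows, each an object with "grip": the opening, from -1 (shut) to 1 (fully open); "offset": the shift along the tool's x, y, z in cm, a list of three; "roll": the turn about the tool's z in units of 6 degrees (1.0 is 6 degrees). In form: [{"grip": grip, "offset": [tx, ty, tz], "roll": roll}, ...]. A call has 1 to 5 rows; each row is the pose to reach, as a shift and turn from the pose commanded when the call began, along the tool's axes at that moment; what a row does not reach only later rows make up. A row lasts 1/8 s, in which the tool goes at most 62.5 mm and 10.7 degrees, less where a joint would pass 70% of its speed; a pose out of reach is approached as far as the arm can. A call with a gripper value outside its range is refused whole. The fingers move at their own pace and stop on an object; "newtons" is the grip in N (left out, the last holds). Time passes only in rows, so rows that repeat a pose let the fingers close. It gives the time, the measured TCP pose, the force, the opening and the grip force at its end, in the units of the state.
- readout.state(): the state, without advancing time (a new reading comes with each control period).
- optics.read_camera(name): name is "scene" or "side" or "wrist"; returns the picture (420x560x3 uint8, red, green, blue); there is no depth.
- optics.camera_info(name): a dict with "fx", "fy", "cx", "cy" (pixels), "D" ([k1, k2, p1, p2, k3] as OpenCV has them; the pictures are not rectified), "R" (3x3) and "t" (3): a world point X has camera coordinates R X + t. Camera axes: x right, y down, z forward; pixel columns grow to the right and rows downward; lengths in mm; the calibration is good to about 2 mm. A picture is of the moment at which its call begins: read the wrist's pose just before it. camera_info takes no time and is no camera call; for the wrist camera it gives the pose at the moment of the call.
- arm.job_done(): hands the job in; it is judged then, once.
The state is a dict: "t": time; "q": joint angles; "qd": joint speeds; "joint_torque": joint torques, N m; "eef_pos": TCP position; "orientation": TCP orientation; "force": force on the tool from outside, world axes, zero at the start; "moment": the same for the moment, N m; "grip_width": opening from 0.0 (shut) to 1.0 (fully open); "gripper_force": force on a finger pad.
Only numpy, scipy, OpenCV 4.12 (cv2) and the standard library are available. Lean on these libraries where they do the work, as an engineer would, in place of code of your own. Each camera call takes 0.05 s, during which the arm holds its last target. There are 200 camera calls.

## Task

Pack the craft kit crate with the heaviest piece lowest: set the steel press weight flat on the crate's floor first, let go of it, then set the pink-handled wooden stamp upright on top of the weight, centred on it. Set both down gently rather than dropping them, and leave the blue-handled stamp where it is.

Things in the scene. Friction and masses are not known exactly. Their poses are not given: they have to be found in the camera images.
- weight: Steel press weight: bright steel block, 70 mm long (own x) x 45 mm wide (own y) x 30 mm high, with a black rubber underside and two dark dots on top; about 0.7 kg. Origin at the centre of its underside, z up. It can be gripped across its 45 mm width. It stands on the table.
- pink_stamp: Light printing stamp: wooden block 60 mm long (own x) x 45 mm wide (own y), with a thin black rubber sole, block top 24 mm above the underside; on it a PINK grip bar 50 mm long (x) x 20 mm wide (y) that rises from 24 to 60 mm above the underside. About 60 g. Origin at the centre of its underside, z up. Lift it by the pink bar. It stands on the table.
- blue_stamp: Look-alike stamp of the same shape and size with a BLUE grip bar. Origin at the centre of its underside. Not wanted: it stays on the table.
- crate_in (a point): Centre of the inner floor of the brown wooden open-topped crate, which is fixed to the table. Outside 162 x 162 mm and 60 mm high, walls 6 mm thick, inner space 150 x 150 mm; this floor point is 6 mm above the table and the rim 54 mm above it. x and y run parallel to the walls, z up.
Not all that is in view belongs to the job. Leave any green or purple look-alike of the part that bears crate_in alone. What is shaped like the weight but turquoise is not meant.

How it is judged:
By the outcome, as a careful person would: the job done as asked, in the order asked, and still so for the second after the job is handed in, with the robot touching nothing.
It also fails if it takes over 72 s, if anything falls off the work surface, if the arm or the gripper's body presses on something with over 40 N, if the wrist force passes 120 N, or if a joint passes its speed limit or range.

## Working session

There is one attempt and no reset: what is moved stays moved. The work goes in short steps, Python scripts to look and compute and a tool call to move; the robot and the scene stay as the last step left them, time stands still between calls to the robot, and variables do not carry over. Pictures are saved under pics/ and viewed, at most 11 in all, crops included, and the job is handed in when it is done.

Besides the shell and the picture viewer there is one more tool, called after ">>>" as name(argument=value, ...) on one line, values as JSON. apply_moves: Moves the arm, as the interface text tells. Its arguments: {"type":"object","properties":{"commands":{"type":"array","items":{"type":"object","properties":{"grip":{"type":"number"},"offset":{"type":"array","items":{"type":"number"}},"roll":{"type":"number"}}}},"newtons":{"type":"number"}},"required":["commands"]}

```bash
mkdir -p pics
cat > h.py <<'E'
import numpy as np, cv2
from cell import readout, optics, arm
def grab(n):
    im=optics.read_camera(n); i=optics.camera_info(n); return im,i
def ray(i,uv,z):
    K=np.array([[i['fx'],0,i['cx']],[0,i['fy'],i['cy']],[0,0,1]],float)
    R=np.array(i['R']);t=np.array(i['t']);C=-R.T@t
    p=cv2.undistortPoints(np.array(uv,float).reshape(-1,1,2),K,np.array(i['D'],float)).reshape(-1,2)
    d=np.c_[p,np.ones(len(p))]@R
    return C+d*((z-C[2])/d[:,2])[:,None]
def proj(i,X):
    K=np.array([[i['fx'],0,i['cx']],[0,i['fy'],i['cy']],[0,0,1]],float)
    return cv2.projectPoints(np.array(X,float).reshape(-1,1,3),cv2.Rodrigues(np.array(i['R'],float))[0],np.array(i['t'],float),K,np.array(i['D'],float))[0].reshape(-1,2)
E
python3 - <<'E'
from h import *
ims=[]
for n in ("scene","side","wrist"):
    im,i=grab(n); np.save(f'{n}.npy',im); ims.append(im)
    R=np.array(i['R']);print(n,-R.T@np.array(i['t']),i['fx'],R[2])
    cv2.imwrite(f'pics/{n}0.png',im[...,::-1])
s=readout.state();print(s)
E
```

```text
scene [978.53851045 165.11321443 912.33800261] 450.479399562849 [-0.51381284 -0.01318671 -0.85780096]
side [ 191.90413729 -502.62941679  916.26884962] 452.14782685075136 [ 0.22925046  0.59648817 -0.76918534]
wrist [ 90.96805209 649.30118229 373.21949809] 319.38215667817184 [ 0.31452702 -0.08694423 -0.9452584 ]
{'t': 0.15, 'q': array([-1.28985728,  0.32166462, -0.07010515,  1.45139628,  0.02260013,
        1.37081757, -0.05689796]), 'qd': array([ 0.00198849, -0.00118692,  0.00114413, -0.00490635, -0.0005882 ,
       -0.00114843, -0.00151818]), 'joint_torque': array([ 4.22987000e-05, -4.94091475e+01, -3.82804899e-01, -3.14686489e+01,
        1.30574012e-02,  8.18799832e-03, -3.34491756e-05]), 'eef_pos': array([171.31751339, 626.58798162, 230.46643726]), 'orientation': array([-4.17820104e-01, -3.11356372e+00,  2.34682609e-03]), 'force': array([ 0.72391259,  0.28797809, -0.54734783]), 'moment': array([-0.03081326,  0.03247291,  0.00356913]), 'gripper_force': 0.0, 'grip_width': 0.9997380453689346}
```

View pics/scene0.png

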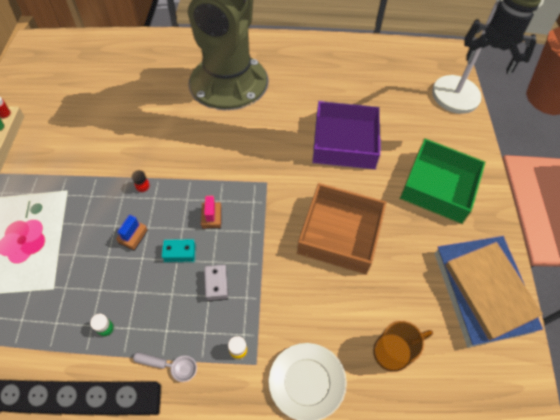

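View pics/side0.png

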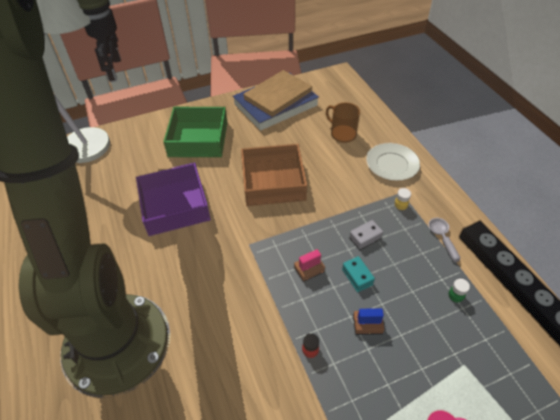

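The scene view shows the steel weight, with two dots, at (216,282) and its turquoise look-alike at (179,250). The pink stamp is at (210,212) and the blue one at (130,232). The brown crate is at (343,228), with purple at (347,135) and green at (443,180). By colour, the grey weight, the pink stamp and the brown crate fit the description. I'll measure them and confirm in a crop.

```bash
cat > m.py <<'E'
from h import *
def blob(m,seed,r):
    m=m.astype(np.uint8); w=np.zeros_like(m); cv2.circle(w,seed,r,1,-1); m=cv2.morphologyEx(m*w,cv2.MORPH_OPEN,np.ones((3,3),np.uint8))
    n,l,s,c=cv2.connectedComponentsWithStats(m); k=1+np.argmax(s[1:,4]); return (l==k).astype(np.uint8)
def rect(m,i,z):
    c=max(cv2.findContours(m,0,cv2.CHAIN_APPROX_NONE)[0],key=cv2.contourArea).reshape(-1,2)
    P=ray(i,c,z)[:,:2].astype(np.float32); (cx,cy),(w,h),a=cv2.minAreaRect(P)
    if w<h: w,h,a=h,w,a+90
    return np.round([cx,cy,w,h,(a+90)%180-90],1)
E
python3 - <<'E'
from m import *
seeds=dict(scene=((216,275),(209,206),(343,228)),side=((366,233),(310,258),(274,172)))
tiles=[]
for n in seeds:
    im=np.load(n+'.npy'); i=optics.camera_info(n)
    H=cv2.cvtColor(im,cv2.COLOR_RGB2HSV).astype(int); h,s,v=H[...,0],H[...,1],H[...,2]
    a,b,c=seeds[n]
    print(n,[tuple(H[y,x]) for x,y in seeds[n]])
    m=cv2.morphologyEx(((v>130)&(s<45)).astype(np.uint8),cv2.MORPH_CLOSE,np.ones((5,5),np.uint8))
    mw=blob(m,a,26); print('weight',rect(mw,i,30))
    mp=blob((h>155)&(h<178)&(s>120),b,25); print('pink',rect(mp,i,60))
    dk=blob((v<200)&(h<16)&(s>90),c,62); print('crate',rect(dk,i,60),dk.sum())
    o=im.copy()
    for q,col in((mw,(255,255,0)),(mp,(0,255,0)),(dk,(0,255,255))):
        o[cv2.morphologyEx(q,cv2.MORPH_GRADIENT,np.ones((2,2),np.uint8))>0]=col
    x0,y0=(160,170) if n=='scene' else (235,130)
    tiles.append(cv2.resize(o[y0:y0+140,x0:x0+240],None,fx=2.1,fy=2.1,interpolation=cv2.INTER_NEAREST))
cv2.imwrite('pics/crop.png',np.vstack(tiles)[...,::-1])
E
```

```text
scene [(np.int64(175), np.int64(15), np.int64(188)), (np.int64(166), np.int64(205), np.int64(239)), (np.int64(13), np.int64(166), np.int64(191))]
weight [605.2  42.1 109.   85.3  21.9]
pink [467.2   6.   65.4  22.4   6.4]
crate [498.6 298.1 192.5 165.5 -15.5] 5573
side [(np.int64(150), np.int64(6), np.int64(160)), (np.int64(169), np.int64(166), np.int64(200)), (np.int64(13), np.int64(140), np.int64(153))]
weight [623.8  37.4  68.7  52.1   7.2]
pink [453.5  -4.8  56.8  35.3   4.9]
crate [478.8 280.2 215.6 165.6  74.7] 3632
```

View pics/crop.png

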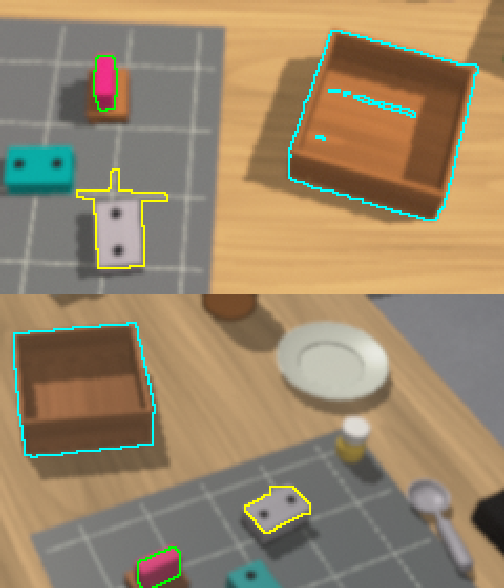

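Run:
```python
from m import *
from scipy.spatial.transform import Rotation as Ro
i=optics.camera_info('scene'); im=np.load('scene.npy')
H=cv2.cvtColor(im,cv2.COLOR_RGB2HSV); m=((H[...,2]>130)&(H[...,1]<45)).astype(np.uint8)
m=cv2.morphologyEx(m,cv2.MORPH_CLOSE,np.ones((5,5),np.uint8)); m=cv2.morphologyEx(m,cv2.MORPH_OPEN,np.ones((9,9),np.uint8))
print('weight',rect(blob(m,(216,282),30),i,30))
print('blue',ray(i,[(129,226)],60))
print(ray(i,[(318.6,184.8),(387,202),(160+440/2.1,170+188/2.1),(160+290/2.1,170+152/2.1)],60).round())
j=optics.camera_info('side')
print(ray(j,[(241.7,148.6),(299.8,143.8),(235+154/2.1,130+(405-294)/2.1),(235+25/2.1,130+(428-294)/2.1)],60).round())
s=readout.state();print(Ro.from_rotvec(s['orientation']).as_matrix().round(3))
```

```text
weight [618.   33.9  85.   47.8   8.6]
blue [[ 520.69470716 -164.4899343    60.        ]]
[[393. 250.  60.]
 [432. 404.  60.]
 [577. 355.  60.]
 [543. 205.  60.]]
[[432. 401.  60.]
 [588. 355.  60.]
 [548. 210.  60.]
 [389. 237.  60.]]
[[-0.965  0.264 -0.   ]
 [ 0.264  0.965 -0.001]
 [-0.    -0.001 -1.   ]]
```

Run:
```python
from h import *
i=optics.camera_info('scene');j=optics.camera_info('side')
print(ray(i,[(457,93)],5),ray(j,[(85,145)],5))
for z in(0,100,200,300,400,500): print(z,ray(i,[(477,50)],z).round(),ray(j,[(60,85)],z).round(),ray(j,[(68,12)],z).round())
a=np.load('scene.npy')[0:130,400:560];b=np.load('side.npy')[0:190,0:190]
cv2.imwrite('pics/lamp.png',np.hstack([cv2.resize(a,(400,325)),cv2.resize(b,(325,325))])[...,::-1])
```

```text
[[ 10.20767268 664.01949041   5.        ]] [[ 15.97018338 663.88077372   5.        ]]
0 [[-201.  775.    0.]] [[ -32. 1030.    0.]] [[  42. 1581.    0.]]
100 [[-71. 708. 100.]] [[ -8. 863. 100.]] [[  58. 1353.  100.]]
200 [[ 58. 641. 200.]] [[ 17. 696. 200.]] [[  75. 1126.  200.]]
300 [[187. 574. 300.]] [[ 41. 528. 300.]] [[ 91. 899. 300.]]
400 [[316. 507. 400.]] [[ 66. 361. 400.]] [[108. 671. 400.]]
500 [[446. 441. 500.]] [[ 90. 194. 500.]] [[124. 444. 500.]]
```

View pics/lamp.png

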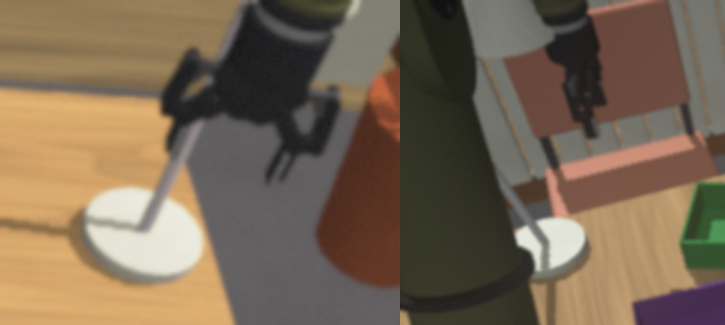

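The crop confirms the grey two-dot weight, the pink-bar stamp and the brown crate. The lamp crop shows its base at about world (13,664). The gripper starts on its +x side, so my first move leads away from it.

>>> apply_moves(commands=[{"grip": 1, "offset": [-4.8, -3.6, 0], "roll": 0}, {"grip": 1, "offset": [-9.6, -7.2, 0], "roll": 0}, {"grip": 1, "offset": [-14.4, -10.8, 0], "roll": 0}, {"grip": 1, "offset": [-19.2, -14.4, 0], "roll": 0}, {"grip": 1, "offset": [-24, -18, 0], "roll": 0}])

```text
t: 0.78
eef_pos: [356.4, 388.3, 231.2]
orientation: [0.418, 3.114, 0.0]
force: [1.0, 0.9, 0.4]
grip_width: 1.003
gripper_force: 0.0
```

>>> apply_moves(commands=[{"grip": 1, "offset": [-4.8, -3.6, 0], "roll": 0}, {"grip": 1, "offset": [-9.6, -7.2, 0], "roll": 0}, {"grip": 1, "offset": [-14.4, -10.8, 1], "roll": 0}, {"grip": 1, "offset": [-19.2, -14.4, 2], "roll": 0}, {"grip": 1, "offset": [-24, -18, 3], "roll": 0}])

```text
t: 1.4
eef_pos: [540.3, 151.7, 201.0]
orientation: [0.417, 3.114, 0.001]
force: [-0.3, 0.0, -0.5]
grip_width: 0.999
gripper_force: 0.0
```

>>> apply_moves(commands=[{"grip": 1, "offset": [-4.8, -3.6, 1], "roll": -1}, {"grip": 1, "offset": [-9, -7, 2], "roll": -2}, {"grip": 1, "offset": [-11.2, -9, 3], "roll": -3}, {"grip": 1, "offset": [-11.2, -9, 4], "roll": -3.8}, {"grip": 1, "offset": [-11.2, -9, 5], "roll": -3.8}])

```text
t: 2.02
eef_pos: [623.7, 36.5, 150.5]
orientation: [0.203, -3.134, -0.0]
force: [-0.6, 0.1, 0.9]
grip_width: 0.996
gripper_force: 0.0
```

Run:
```python
from m import *
from scipy.spatial.transform import Rotation as Ro
im,i=grab('wrist'); cv2.imwrite('pics/w1.png',im[...,::-1]); np.save('w1.npy',im)
print(proj(i,[[623,37,30]]))
H=cv2.cvtColor(im,cv2.COLOR_RGB2HSV); m=((H[...,2]>130)&(H[...,1]<45)).astype(np.uint8)
m=cv2.morphologyEx(m,cv2.MORPH_CLOSE,np.ones((9,9),np.uint8)); m=cv2.morphologyEx(m,cv2.MORPH_OPEN,np.ones((21,21),np.uint8))
u=proj(i,[[623,37,30]])[0].astype(int).tolist()
b=blob(m,u,130); print(b.sum(),rect(b,i,30))
print(Ro.from_rotvec(readout.state()['orientation']).as_matrix().round(3))
```

```text
[[274.25286706 210.80222799]]
2345 [618.   35.8  57.   43.1   7.5]
[[-0.992 -0.13  -0.003]
 [-0.13   0.992 -0.   ]
 [ 0.003  0.    -1.   ]]
```

View pics/w1.png

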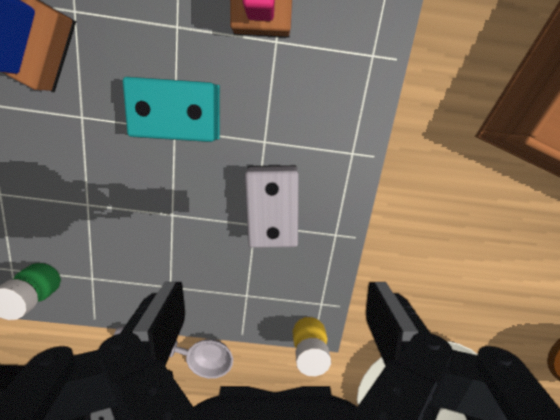

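The wrist view shows the weight's top between (247,172) and (298,247), with dots at (272,188) and (273,233). The mask was cut short by the top dot, so I'll use the corners and dots instead.

Run:
```python
from m import *
i=optics.camera_info('wrist')
P=ray(i,[(247,172),(296,171),(298,247),(249,248),(272,188),(273,233)],30); print(P.round(1),P[:4].mean(0),P[4:].mean(0))
d=P[5]-P[4];print(np.degrees(np.arctan2(d[1],d[0])))
d=P[2]+P[3]-P[0]-P[1];print(np.degrees(np.arctan2(d[1],d[0])))
```

```text
[[592.6  10.3  30. ]
 [586.5  50.3  30. ]
 [653.9  62.5  30. ]
 [660.6  19.1  30. ]
 [603.3  32.5  30. ]
 [643.5  38.6  30. ]] [623.40170834  35.55603522  30.        ] [623.40616816  35.54198218  30.        ]
8.538299462910137
8.76198274392903
```

>>> apply_moves(commands=[{"grip": 1, "offset": [0, -0.1, 3.5], "roll": -0.2}, {"grip": 1, "offset": [0, -0.1, 7.5], "roll": -0.2}, {"grip": 1, "offset": [0, -0.1, 11], "roll": -0.2}, {"grip": 1, "offset": [0, -0.1, 13.4], "roll": -0.2}, {"grip": 1, "offset": [0, -0.1, 14.4], "roll": -0.2}])

```text
t: 2.7
eef_pos: [622.7, 36.8, 5.8]
orientation: [0.239, -3.13, -0.0]
force: [0.0, -0.1, 0.7]
grip_width: 1.001
gripper_force: 0.0
```

>>> apply_moves(commands=[{"grip": 0.2, "offset": [0, 0, 0], "roll": 0}, {"grip": -0.2, "offset": [0, 0, 0], "roll": 0}, {"grip": -0.5, "offset": [0, 0, 0], "roll": 0}, {"grip": -0.5, "offset": [0, 0, 0], "roll": 0}, {"grip": -0.5, "offset": [0, 0, 0], "roll": 0}], newtons=60)

```text
t: 3.32
eef_pos: [625.6, 35.3, 9.3]
orientation: [-0.238, 3.129, -0.001]
force: [-0.4, -2.8, 6.2]
grip_width: 0.514
gripper_force: 65.5
```

>>> apply_moves(commands=[{"grip": -0.5, "offset": [0, 0, -0.5], "roll": 0}, {"grip": -0.5, "offset": [0, 0, -3], "roll": 0}, {"grip": -0.5, "offset": [0, 0, -6], "roll": 1.2}, {"grip": -0.5, "offset": [0, 0, -9], "roll": 2.5}, {"grip": -0.5, "offset": [0, 0, -12], "roll": 3.8}])

```text
t: 3.95
eef_pos: [622.4, 36.4, 126.8]
orientation: [-0.391, -3.114, 0.0]
force: [0.4, 0.2, -6.4]
grip_width: 0.512
gripper_force: 64.0
```

Run:
```python
from m import *
from scipy.spatial.transform import Rotation as Ro
s=readout.state();R=Ro.from_rotvec(s['orientation']).as_matrix();print(s['eef_pos'],R.round(3),s['force'],s['grip_width'])
print(R.T@(np.array([490,303,s['eef_pos'][2]])-s['eef_pos'])/10)
```

```text
[622.37595134  36.35321909 126.7911834 ] [[-0.969  0.247 -0.003]
 [ 0.247  0.969  0.   ]
 [ 0.003 -0.001 -1.   ]] [ 0.38420388  0.17726734 -6.42591984] 0.5115906772802932
[19.42464738 22.55924264  0.0512692 ]
```

>>> apply_moves(commands=[{"grip": -0.5, "offset": [2, 4, -1], "roll": 0}, {"grip": -0.5, "offset": [4.5, 9, -2], "roll": 0}, {"grip": -0.5, "offset": [7, 14, -3], "roll": 0}, {"grip": -0.5, "offset": [9, 19, -3], "roll": 0}, {"grip": -0.5, "offset": [11, 22.5, -3], "roll": 0}])

```text
t: 4.58
eef_pos: [569.6, 284.3, 156.0]
orientation: [-0.38, -3.116, 0.0]
force: [1.1, 0.2, -6.5]
grip_width: 0.512
gripper_force: 64.0
```

Run:
```python
from m import *
im,i=grab('wrist'); cv2.imwrite('pics/w2.png',im[...,::-1]); np.save('w2.npy',im)
print(readout.state()['eef_pos'])
```

```text
[566.48151068 291.94470336 155.52899082]
```

View pics/w2.png

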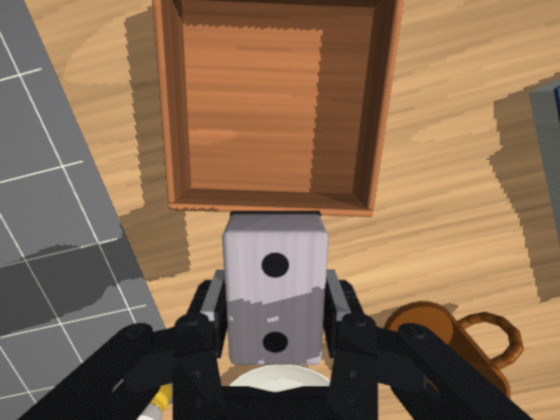

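The wrist view shows the weight held level, with dots at (275,265) and (275,342). The crate's near outer rim corners are at (169,209) and (373,216), and the gripper lines up well with the walls.

Run:
```python
from m import *
from scipy.spatial.transform import Rotation as Ro
s=readout.state();i=optics.camera_info('wrist');p=s['eef_pos']
R=Ro.from_rotvec(s['orientation']).as_matrix()
P=ray(i,[(169,209),(373,216)],60);print(P.round(1),np.linalg.norm(P[1]-P[0]))
e=(P[1]-P[0])[:2];e/=np.linalg.norm(e);n=np.array([-e[1],e[0]]);C=P.mean(0)[:2]+81*n;print('crate',C,'yaw of y axis',np.degrees(np.arctan2(e[1],e[0])))
# check with inner floor near edge corners
W=ray(i,[(275,265),(275,342)],p[2]+23);print('weight',W.round(1),W.mean(0)-p,np.linalg.norm(W[1]-W[0]))
print('tool y angle',np.degrees(np.arctan2(R[1,1],R[0,1])))
print('rim check',proj(i,[[*(C+75*(n*a+b*e)),60] for a,b in((-1,-1),(-1,1),(1,-1),(1,1))]).round())
d=np.array([*(C-W.mean(0)[:2]),0]);print('move',R.T@d/10,p)
```

```text
[[538.5 214.7  60. ]
 [581.6 368.8  60. ]] 160.0315073622151
crate [482.02314045 313.57728959] yaw of y axis 74.38176495620215
weight [[546.1 297.3 178.5]
 [584.1 288.2 178.5]] [-1.36266943  0.85036324 23.        ] 39.05714269309386
tool y angle 76.50456569739373
rim check [[175. 202.]
 [368. 209.]
 [159. -31.]
 [399. -20.]]
move [8.56494144 0.08165215 0.05544338] [566.48151068 291.94470336 155.52899082]
```

The arm was still settling during that picture: the TCP moved from (569.6,284.3) to (566.5,291.9). Corrected for that, the crate centre is about (486,306), which agrees with the fixed cameras.

>>> apply_moves(commands=[{"grip": -0.5, "offset": [3, -0.2, 0], "roll": 0.3}, {"grip": -0.5, "offset": [6, -0.4, 0], "roll": 0.3}, {"grip": -0.5, "offset": [8, -0.6, 0], "roll": 0.3}, {"grip": -0.5, "offset": [8, -0.6, 0], "roll": 0.3}, {"grip": -0.5, "offset": [8, -0.6, 0], "roll": 0.3}])

```text
t: 5.25
eef_pos: [493.1, 293.9, 156.8]
orientation: [-0.435, -3.111, 0.001]
force: [-0.7, -0.1, -5.9]
grip_width: 0.507
gripper_force: 64.0
```

Run:
```python
from m import *
s=readout.state();i=optics.camera_info('wrist');im=optics.read_camera('wrist');print(s['eef_pos'],s['qd'].round(3))
p=s['eef_pos'];o=im.copy()
e=np.array([.269,.963]);n=np.array([-.963,.269])
for C,col in(((486,306),(255,255,0)),):
  for h,z in((81,60),(75,6)):
    q=proj(i,[[*(np.array(C)+h*(n*a+b*e)),z] for a,b in((-1,-1),(-1,1),(1,1),(1,-1))]).astype(np.int32)
    cv2.polylines(o,[q.reshape(-1,1,2)],True,col,1)
cv2.imwrite('pics/w3.png',o[...,::-1])
```

```text
[493.07657863 293.89052977 156.81812676] [ 0.01   0.007  0.007 -0.016 -0.001 -0.    -0.001]
```

View pics/w3.png

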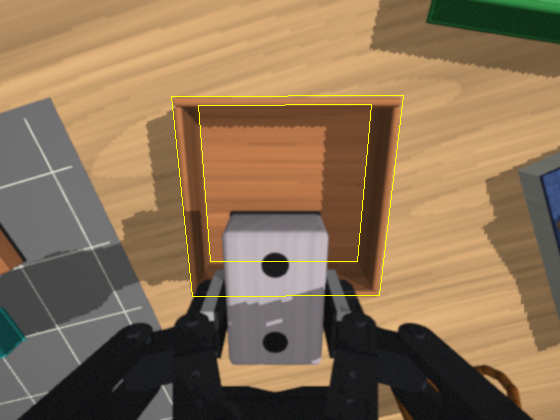

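The overlay of a crate at (486,306) fits its rim in the picture. I'll centre over it and lower.

>>> apply_moves(commands=[{"grip": -0.5, "offset": [0.9, 0.9, 1], "roll": 0}, {"grip": -0.5, "offset": [0.9, 0.9, 3], "roll": 0}, {"grip": -0.5, "offset": [0.9, 0.9, 6], "roll": 0}, {"grip": -0.5, "offset": [0.9, 0.9, 9.5], "roll": 0}, {"grip": -0.5, "offset": [0.9, 0.9, 12], "roll": 0}])

```text
t: 5.92
eef_pos: [485.5, 305.9, 34.7]
orientation: [-0.433, -3.109, 0.002]
force: [0.1, 0.2, -5.8]
grip_width: 0.511
gripper_force: 63.9
```

>>> apply_moves(commands=[{"grip": -0.5, "offset": [0, 0, 0.2], "roll": 0}, {"grip": -0.5, "offset": [0, 0, 0.5], "roll": 0}, {"grip": -0.5, "offset": [0, 0, 0.8], "roll": 0}, {"grip": -0.5, "offset": [0, 0, 1.0], "roll": 0}, {"grip": -0.5, "offset": [0, 0, 1.2], "roll": 0}])

```text
t: 6.55
eef_pos: [487.1, 305.9, 25.8]
orientation: [0.434, 3.111, 0.001]
force: [-0.8, -0.2, -6.1]
grip_width: 0.512
gripper_force: 63.9
```

>>> apply_moves(commands=[{"grip": -0.5, "offset": [0, 0, 0.2], "roll": 0}, {"grip": -0.5, "offset": [0, 0, 0.4], "roll": 0}, {"grip": -0.5, "offset": [0, 0, 0.6], "roll": 0}, {"grip": -0.5, "offset": [0, 0, 0.7], "roll": 0}, {"grip": -0.5, "offset": [0, 0, 0.8], "roll": 0}])

```text
t: 7.18
eef_pos: [486.8, 305.7, 17.3]
orientation: [0.434, 3.111, 0.0]
force: [1.1, -0.3, -5.5]
grip_width: 0.512
gripper_force: 63.9
```

>>> apply_moves(commands=[{"grip": -0.5, "offset": [0, 0, 0.1], "roll": 0}, {"grip": -0.5, "offset": [0, 0, 0.15], "roll": 0}, {"grip": -0.5, "offset": [0, 0, 0.2], "roll": 0}])

```text
t: 7.55
eef_pos: [486.8, 305.7, 15.4]
orientation: [0.434, 3.111, 0.0]
force: [-0.1, -1.1, -3.3]
grip_width: 0.511
gripper_force: 64.3
```

Contact is starting, since the supported force has fallen. I'll lower slightly more.

>>> apply_moves(commands=[{"grip": -0.5, "offset": [0, 0, 0.05], "roll": 0}, {"grip": -0.5, "offset": [0, 0, 0.1], "roll": 0}, {"grip": -0.5, "offset": [0, 0, 0.1], "roll": 0}])

```text
t: 7.92
eef_pos: [486.7, 305.7, 15.3]
orientation: [-0.434, -3.111, -0.0]
force: [-5.4, -2.6, 6.3]
grip_width: 0.51
gripper_force: 65.4
```

>>> apply_moves(commands=[{"grip": 0.1, "offset": [0, 0, 0], "roll": 0}, {"grip": 0.3, "offset": [0, 0, 0], "roll": 0}, {"grip": 0.4, "offset": [0, 0, 0], "roll": 0}, {"grip": 0.4, "offset": [0, 0, -0.5], "roll": 0}, {"grip": 0.4, "offset": [0, 0, -1.5], "roll": 0}], newtons=30)

```text
t: 8.55
eef_pos: [486.6, 305.5, 29.5]
orientation: [-0.434, -3.111, 0.001]
force: [0.7, -0.6, 0.2]
grip_width: 0.702
gripper_force: 0.0
```

>>> apply_moves(commands=[{"grip": 0.4, "offset": [0, 0, -3], "roll": 0}, {"grip": 0.4, "offset": [0, 0, -7], "roll": 0}, {"grip": 0.4, "offset": [0, 0, -12], "roll": 0}, {"grip": 0.4, "offset": [-2, 0, -17], "roll": 0}, {"grip": 0.4, "offset": [-4, 0, -19], "roll": 0}])

```text
t: 9.18
eef_pos: [527.1, 295.4, 224.4]
orientation: [0.433, 3.107, 0.008]
force: [1.1, -0.2, -0.2]
grip_width: 0.701
gripper_force: 0.0
```

>>> apply_moves(commands=[{"grip": 0.4, "offset": [-6, 0, 0], "roll": 0}, {"grip": 0.4, "offset": [-7, 0, 0], "roll": 0}, {"grip": 0.4, "offset": [-7, 0, 0], "roll": 0}])

```text
t: 9.55
eef_pos: [592.8, 274.9, 219.3]
orientation: [-0.437, -3.111, 0.001]
force: [-0.2, 0.2, -0.9]
grip_width: 0.699
gripper_force: 0.0
```

Run:
```python
from m import *
s=readout.state();i=optics.camera_info('wrist');im=optics.read_camera('wrist');print(s['eef_pos'],s['qd'].round(3))
np.save('w4.npy',im);cv2.imwrite('pics/w4.png',im[...,::-1]);np.savez('w4i.npz',**i)
```

```text
[592.80355811 274.87340279 219.26210582] [-0.024 -0.023 -0.025  0.027 -0.006  0.002 -0.003]
```

View pics/w4.png

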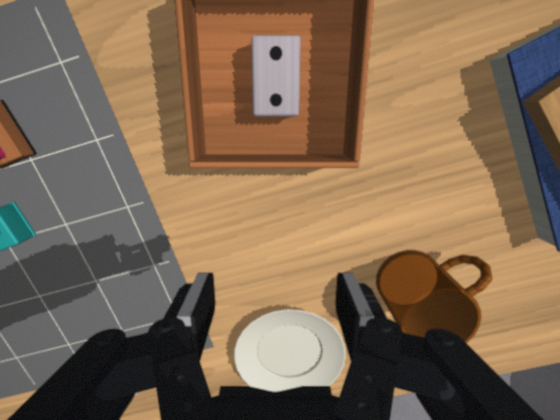

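The weight sits flat in the crate, with dots at (276,53) and (276,100). Next is the pink stamp.

>>> apply_moves(commands=[{"grip": 0.4, "offset": [0, -5.7, 0], "roll": -0.7}, {"grip": 0.4, "offset": [0, -11.4, 0], "roll": -1.4}, {"grip": 0.4, "offset": [0, -17, 0], "roll": -2.1}, {"grip": 0.4, "offset": [-0.3, -22.7, 1], "roll": -2.8}, {"grip": 0.4, "offset": [-0.6, -28.4, 2], "roll": -3.4}])

```text
t: 10.22
eef_pos: [519.2, 0.8, 199.6]
orientation: [-0.132, 3.138, 0.003]
force: [0.7, -1.0, 0.5]
grip_width: 0.7
gripper_force: 0.0
```

>>> apply_moves(commands=[{"grip": 0.4, "offset": [0, 0, 0], "roll": 0}, {"grip": 0.4, "offset": [0, 0, 0], "roll": 0}, {"grip": 0.4, "offset": [0, 0, 0], "roll": 0}])

```text
t: 10.6
eef_pos: [520.7, 3.2, 199.6]
orientation: [-0.129, 3.138, 0.001]
force: [0.9, -0.7, 0.2]
grip_width: 0.697
gripper_force: 0.0
```

Run:
```python
from m import *
from scipy.spatial.transform import Rotation as Ro
i4=dict(np.load('w4i.npz'));W=ray(i4,[(276,53),(276,100)],36);print('weight',W.round(1),W.mean(0),np.degrees(np.arctan2(*(W[0]-W[1])[1::-1])))
s=readout.state();i=optics.camera_info('wrist');im=optics.read_camera('wrist');print(s['eef_pos'],s['qd'].round(3))
R=Ro.from_rotvec(s['orientation']).as_matrix();print(R.round(3))
np.save('w5.npy',im);np.savez('w5i.npz',**i)
H=cv2.cvtColor(im,cv2.COLOR_RGB2HSV).astype(int)
u=proj(i,[[460,2,60]])[0];print(u)
b=blob((H[...,0]>155)&(H[...,0]<178)&(H[...,1]>120),u.astype(int).tolist(),80)
print('pink at 60',rect(b,i,60),cv2.boundingRect(b))
x,y,w,h=cv2.boundingRect(b);x0,y0=max(x-50,0),max(y-50,0)
cv2.imwrite('pics/w5.png',cv2.resize(im[y0:y+h+50,x0:x+w+50],None,fx=3,fy=3)[...,::-1]);print(x0,y0)
```

```text
weight [[467.7 312.3  36. ]
 [506.4 301.3  36. ]] [487.08480578 306.82097272  36.        ] 164.1085781963459
[520.71317085   3.16555617 199.58438884] [ 0.002  0.009  0.005 -0.004  0.004 -0.002  0.002]
[[-0.997 -0.082  0.   ]
 [-0.082  0.997  0.001]
 [-0.001  0.001 -1.   ]]
[278.85263756 135.45398786]
pink at 60 [458.4   5.6  48.1  19.3   4.7] (272, 104, 23, 59)
222 54
```

View pics/w5.png

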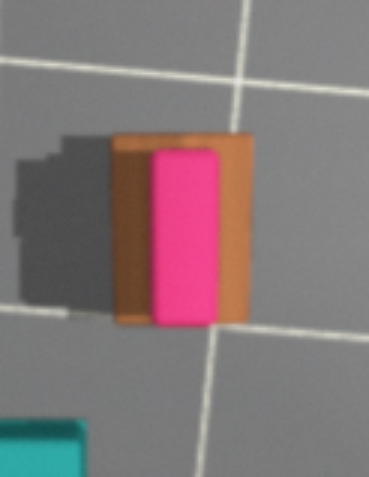

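The crop shows the pink bar on its wooden block. It measures 48x19 mm, centred at (458.4,5.6) with yaw 4.7°, which matches the description. The weight is at (487,307) with yaw -16°.

>>> apply_moves(commands=[{"grip": 0.4, "offset": [2, 0.3, 3], "roll": 0}, {"grip": 0.4, "offset": [4, 0.6, 6], "roll": 0}, {"grip": 0.4, "offset": [6.2, 0.75, 9], "roll": 0}, {"grip": 0.4, "offset": [6.2, 0.75, 10], "roll": 0}, {"grip": 0.4, "offset": [6.2, 0.75, 10], "roll": 0}])

```text
t: 11.28
eef_pos: [459.1, 3.9, 99.6]
orientation: [-0.125, 3.138, -0.001]
force: [0.3, -0.6, 1.0]
grip_width: 0.701
gripper_force: 0.0
```

>>> apply_moves(commands=[{"grip": 0.4, "offset": [0, 0, 2], "roll": 0}, {"grip": 0.4, "offset": [0, 0, 4], "roll": 0}, {"grip": 0.4, "offset": [0, 0, 5.5], "roll": 0}, {"grip": 0.4, "offset": [0, 0, 6.5], "roll": 0}, {"grip": 0.4, "offset": [0, 0, 7], "roll": 0}])

```text
t: 11.9
eef_pos: [458.6, 3.4, 29.2]
orientation: [-0.124, 3.139, -0.0]
force: [-0.7, 0.2, -0.6]
grip_width: 0.701
gripper_force: 0.0
```

>>> apply_moves(commands=[{"grip": 0.2, "offset": [0, 0.2, 0], "roll": 0}, {"grip": -0.1, "offset": [0, 0.2, 0], "roll": 0}, {"grip": -0.4, "offset": [0, 0.2, 0], "roll": 0}, {"grip": -0.7, "offset": [0, 0.2, 0], "roll": 0}, {"grip": -0.8, "offset": [0, 0.2, 0], "roll": 0}], newtons=25)

```text
t: 12.52
eef_pos: [458.4, 5.4, 29.7]
orientation: [-0.124, 3.138, 0.0]
force: [-0.9, -0.4, 2.8]
grip_width: 0.23
gripper_force: 30.2
```

>>> apply_moves(commands=[{"grip": -0.8, "offset": [0, 0, 0], "roll": 0}, {"grip": -0.8, "offset": [0, 0, 0], "roll": 0}])

```text
t: 12.78
eef_pos: [458.4, 5.4, 29.7]
orientation: [-0.124, 3.139, 0.0]
force: [-0.6, -0.4, 5.3]
grip_width: 0.228
gripper_force: 30.6
```

>>> apply_moves(commands=[{"grip": -0.8, "offset": [0, 0, -0.5], "roll": 0}, {"grip": -0.8, "offset": [0, 0, -3], "roll": 0}, {"grip": -0.8, "offset": [0, 0, -7], "roll": 0.8}, {"grip": -0.8, "offset": [0, 0, -11], "roll": 1.6}, {"grip": -0.8, "offset": [0, 0, -15], "roll": 2.4}])

```text
t: 13.4
eef_pos: [457.6, 5.2, 180.4]
orientation: [-0.275, -3.129, 0.0]
force: [1.1, -0.4, -0.6]
grip_width: 0.232
gripper_force: 29.8
```

>>> apply_moves(commands=[{"grip": -0.8, "offset": [0, 0, 0], "roll": 0.9}, {"grip": -0.8, "offset": [0, 0, 0], "roll": 0.9}, {"grip": -0.8, "offset": [0, 0, 0], "roll": 0.9}])

```text
t: 13.78
eef_pos: [457.4, 5.2, 178.6]
orientation: [-0.415, -3.113, 0.001]
force: [-0.7, -0.7, -1.2]
grip_width: 0.23
gripper_force: 29.8
```

Run:
```python
from m import *
from scipy.spatial.transform import Rotation as Ro
s=readout.state();i=optics.camera_info('wrist');im=optics.read_camera('wrist');p=s['eef_pos'];print(p,s['force'],s['grip_width'])
R=Ro.from_rotvec(s['orientation']).as_matrix();print(R.round(3),np.degrees(np.arctan2(R[1,1],R[0,1])))
H=cv2.cvtColor(im,cv2.COLOR_RGB2HSV).astype(int)
u=proj(i,[[p[0],p[1],p[2]+31]])[0];print(u)
b=blob((H[...,0]>150)&(H[...,0]<179)&(H[...,1]>120),u.astype(int).tolist(),120)
r=rect(b,i,p[2]+30);print('bar',r,r[:2]-p[:2],cv2.boundingRect(b))
print('move for TCP offset 0',R.T@(np.array([487,306.8,p[2]])-p)/10)
cv2.imwrite('pics/w6.png',im[...,::-1])
```

```text
[457.41194282   5.22797931 178.59503315] [-0.69161244 -0.70175495 -1.24424638] 0.23041802887547733
[[-0.965  0.262 -0.001]
 [ 0.262  0.965 -0.   ]
 [ 0.001 -0.001 -1.   ]] 74.79908684524736
[273.42534902 319.8744188 ]
bar [450.7   7.7  60.9  20.3 -15.2] [-6.71194282  2.47202069] (250, 235, 51, 129)
move for TCP offset 0 [ 5.05209534e+00  2.98778762e+01 -1.47221855e-02]
```

View pics/w6.png

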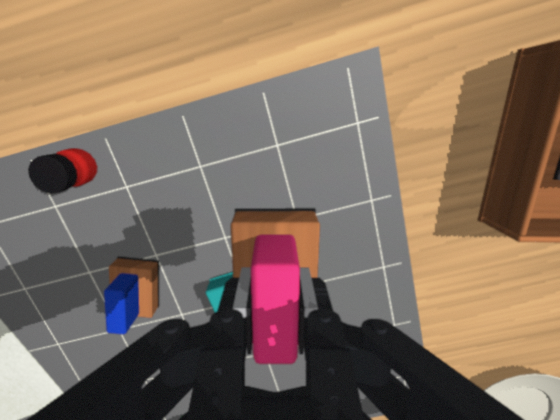

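The wrist view shows the stamp held upright, with its bar at (275,300). The blue stamp is untouched at (128,295).

>>> apply_moves(commands=[{"grip": -0.8, "offset": [1, 5.5, 0], "roll": 0}, {"grip": -0.8, "offset": [2, 11, 0], "roll": 0}, {"grip": -0.8, "offset": [3, 16.5, 0], "roll": 0}, {"grip": -0.8, "offset": [4, 22, 0], "roll": 0}, {"grip": -0.8, "offset": [4.7, 26, 0], "roll": 0.1}])

```text
t: 14.45
eef_pos: [480.5, 271.2, 178.4]
orientation: [-0.429, -3.111, 0.001]
force: [0.7, -0.6, -0.1]
grip_width: 0.228
gripper_force: 29.8
```

>>> apply_moves(commands=[{"grip": -0.8, "offset": [0.3, 2.5, 0], "roll": 0}, {"grip": -0.8, "offset": [0.3, 3.9, 0], "roll": 0}, {"grip": -0.8, "offset": [0.3, 3.9, 1], "roll": 0}, {"grip": -0.8, "offset": [0.3, 3.9, 2], "roll": 0}, {"grip": -0.8, "offset": [0.3, 3.9, 3], "roll": 0}])

```text
t: 15.08
eef_pos: [489.0, 305.3, 148.3]
orientation: [-0.437, -3.111, 0.001]
force: [0.2, -0.2, -0.4]
grip_width: 0.228
gripper_force: 29.8
```

>>> apply_moves(commands=[{"grip": -0.8, "offset": [0, 0, 2], "roll": 0}, {"grip": -0.8, "offset": [0, 0, 4], "roll": 0}, {"grip": -0.8, "offset": [0, 0, 5], "roll": 0}, {"grip": -0.8, "offset": [0, 0, 5], "roll": 0}, {"grip": -0.8, "offset": [0, 0, 5], "roll": 0}])

```text
t: 15.7
eef_pos: [489.6, 307.0, 100.1]
orientation: [0.434, 3.11, 0.002]
force: [0.5, 0.4, -0.0]
grip_width: 0.231
gripper_force: 29.8
```

Run:
```python
from m import *
from scipy.spatial.transform import Rotation as Ro
s=readout.state();p=s['eef_pos'];print(p,s['force'],s['grip_width'],s['qd'].round(3))
R=Ro.from_rotvec(s['orientation']).as_matrix();print(np.degrees(np.arctan2(R[1,1],R[0,1])))
print('move',R.T@(np.array([487.5,306.6,69])-p)/10)
```

```text
[489.57375133 307.0130575  100.11732439] [ 0.48305492  0.36144666 -0.01980144] 0.23138052031404874 [ 0.    -0.006 -0.    -0.005 -0.    -0.001 -0.   ]
74.10066117541903
move [ 0.1906864  -0.09991383  3.11146996]
```

>>> apply_moves(commands=[{"grip": -0.8, "offset": [0.2, -0.1, 0.5], "roll": 0}, {"grip": -0.8, "offset": [0.2, -0.1, 1.2], "roll": 0}, {"grip": -0.8, "offset": [0.2, -0.1, 2], "roll": 0}, {"grip": -0.8, "offset": [0.2, -0.1, 2.7], "roll": 0}, {"grip": -0.8, "offset": [0.2, -0.1, 3.0], "roll": 0}])

```text
t: 16.32
eef_pos: [486.5, 306.2, 68.5]
orientation: [-0.434, -3.111, 0.001]
force: [-0.8, -0.1, -0.7]
grip_width: 0.23
gripper_force: 29.8
```

>>> apply_moves(commands=[{"grip": -0.8, "offset": [0, 0, 0.05], "roll": 0}, {"grip": -0.8, "offset": [0, 0, 0.1], "roll": 0}, {"grip": -0.8, "offset": [0, 0, 0.2], "roll": 0}, {"grip": -0.8, "offset": [0, 0, 0.2], "roll": 0}])

```text
t: 16.82
eef_pos: [486.9, 306.5, 67.4]
orientation: [0.434, 3.111, 0.0]
force: [0.3, 0.1, -0.6]
grip_width: 0.225
gripper_force: 29.8
```

>>> apply_moves(commands=[{"grip": -0.8, "offset": [0, 0, 0.05], "roll": 0}, {"grip": -0.8, "offset": [0, 0, 0.1], "roll": 0}, {"grip": -0.8, "offset": [0, 0, 0.15], "roll": 0}, {"grip": -0.8, "offset": [0, 0, 0.15], "roll": 0}])

```text
t: 17.32
eef_pos: [486.8, 306.4, 65.8]
orientation: [0.434, 3.111, 0.0]
force: [-0.8, -0.1, -0.3]
grip_width: 0.229
gripper_force: 29.9
```

>>> apply_moves(commands=[{"grip": -0.8, "offset": [0, 0, 0.05], "roll": 0}, {"grip": -0.8, "offset": [0, 0, 0.1], "roll": 0}, {"grip": -0.8, "offset": [0, 0, 0.1], "roll": 0}])

```text
t: 17.7
eef_pos: [486.9, 306.5, 65.7]
orientation: [-0.434, -3.111, -0.0]
force: [-1.8, -1.4, 5.8]
grip_width: 0.229
gripper_force: 30.7
```

>>> apply_moves(commands=[{"grip": -0.5, "offset": [0, 0, -0.05], "roll": 0}, {"grip": -0.3, "offset": [0, 0, -0.05], "roll": 0}, {"grip": 0, "offset": [0, 0, -0.05], "roll": 0}, {"grip": 0.2, "offset": [0, 0, -0.1], "roll": 0}, {"grip": 0.2, "offset": [0, 0, -1], "roll": 0}], newtons=20)

```text
t: 18.32
eef_pos: [486.3, 306.1, 74.5]
orientation: [-0.434, -3.11, 0.002]
force: [-0.0, -0.6, 0.6]
grip_width: 0.6
gripper_force: 0.0
```

>>> apply_moves(commands=[{"grip": 0.2, "offset": [0, 0, -2], "roll": 0}, {"grip": 0.2, "offset": [0, 0, -5], "roll": 0}, {"grip": 0.2, "offset": [0, 0, -9], "roll": 0}, {"grip": 0.2, "offset": [0, 0, -14], "roll": 0}, {"grip": 0.2, "offset": [-3, 0, -15], "roll": 0}])

```text
t: 18.95
eef_pos: [516.2, 301.0, 230.3]
orientation: [0.427, 3.108, 0.011]
force: [1.0, 0.7, -1.1]
grip_width: 0.601
gripper_force: 0.0
```

>>> apply_moves(commands=[{"grip": 0.2, "offset": [-4, 0, 0], "roll": 0}, {"grip": 0.2, "offset": [-7, 0, 0], "roll": 0}, {"grip": 0.2, "offset": [-7, 0, 0], "roll": 0}, {"grip": 0.2, "offset": [-7, 0, 0], "roll": 0}])

```text
t: 19.45
eef_pos: [582.4, 279.6, 225.0]
orientation: [-0.433, -3.111, -0.001]
force: [-0.7, 0.2, 0.7]
grip_width: 0.604
gripper_force: 0.0
```

Run:
```python
from m import *
s=readout.state();i=optics.camera_info('wrist');im=optics.read_camera('wrist');print(s['eef_pos'],s['grip_width'])
H=cv2.cvtColor(im,cv2.COLOR_RGB2HSV).astype(int)
u=proj(i,[[487,307,96]])[0]
b=blob((H[...,0]>150)&(H[...,0]<179)&(H[...,1]>120),u.astype(int).tolist(),120)
print('bar top',rect(b,i,96),cv2.boundingRect(b))
sc=optics.read_camera('scene')[150:300,90:400];x,y=max(int(u[0])-130,0),max(int(u[1])-120,0)
cv2.imwrite('pics/w7.png',np.vstack([cv2.resize(im[y:y+150,x:x+310],(600,290)),cv2.resize(sc,(600,290))])[...,::-1])
```

```text
[582.40773265 279.55674257 225.01396293] 0.6038933768355856
bar top [487.2 307.   48.9  19.8 -16.6] (262, 52, 26, 68)
```

View pics/w7.png

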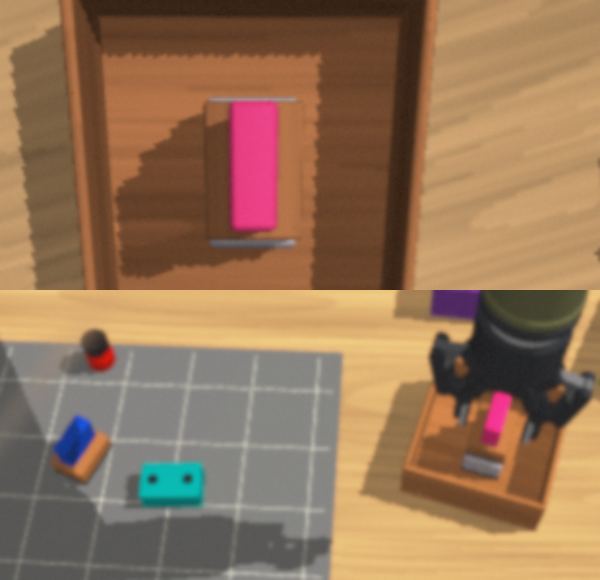

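The crop shows the stamp upright and centred on the weight: its bar is at (487.2,307.0) against (487.1,306.8) for the weight. The blue stamp hasn't moved and the gripper is clear.

```bash
python3 -c "
from cell import arm; print(arm.job_done())"
```

```text
the job is handed in; nothing more can be done
None
```

The job is handed in: the steel weight lies flat on the crate floor, and the pink stamp stands upright on it, centred to within about 1 mm by the last wrist-camera measurement; the blue stamp was left where it was, and the clock read about 19.5 s of the 72 s allowed.

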